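# Dock the flanged ink refill in its slotted stand

### The job

Load the blue ink refill into the grey docking stand: stand its white foot flange on the open front ledge, then slide it upright along the slot, flange under the slotted plate, over the sprung catch and against the sprung plunger until the catch snaps up behind the flange and holds it there. How deep that is differs from stand to stand, so push gently and by feel, with no more than about 12 newtons, then let go. Leave the ink bottle and the rubber stamp where they are.

Things in the scene. Friction and masses are not known exactly. Their poses are not given: they have to be found in the camera images.
- refill: loose ink refill, about 80 g, upright on the desk: blue round barrel 26 mm in diameter from 5 to 72 mm above its underside (grip here), white foot flange 44 mm in diameter and 5 mm thick, black cap 20 mm in diameter, 84 mm high in all. Plastic, slides easily on the stand. Origin: centre of the flange's underside; z points up along the barrel.
- stand: grey docking stand fixed on the desk, 176 x 80 mm, with an aluminium slotted plate. Origin: on the desk under the slot's centre line; +x is the slide-in direction, z up. Floor top at z = 8 mm, from x = -108 to +68 mm, with a groove 18 mm wide along the middle. Nothing of it rises above the plate and its screws (20 mm).
- stand_ledge (a point): centre of the free front ledge on the floor's top face, 80 mm before the stand's origin: set the flange down here, clear of catch and plate. Two guides 6 mm high beside it narrow from about 66 to 49 mm apart toward the plate. Axes as the stand's.
- ink_bottle: loose dark violet ink bottle with a black cap, 44 mm in diameter, 56 mm high, origin at the centre of its underside; to be left alone
- rubber_stamp: loose wooden hand stamp, 24x60x65 mm, origin at the centre of its underside; to be left alone
- stand_mouth (a point): middle of the slot's mouth at the front edge of the plate, 50 mm before the stand's origin, at the plate's underside (14.5 mm above the desk; 6.5 mm gap for the 5 mm flange). The plate runs from here to x = +44 mm, 4 mm thick; slot 30 mm wide, flared over its first 10 mm, ending at x = +34 mm; side walls under the plate 48 mm apart. Axes as the stand's.
- stand_seat (a point): on the slot's centre line at the floor's top, over the stand's origin; the docked refill's axis stands up to 14 mm before or behind it along x (not measured). In the groove ahead: a sprung orange catch, 4 mm proud, with a 25 degree ramp to the ledge: 1 to 4 N of push to ride up, then under 2 N of drag; it snaps up behind the flange once that has wholly passed. Axes as the stand's.
- stand_back (a point): at the floor's top, end of the plate, 44 mm behind the stand's origin. Near it a sprung orange plunger meets the flange 5 mm before the catch snaps: 2 N at contact, 0.7 N more per mm (5.6 N at the snap), then 2.5 mm on to a hard stop (7.4 N, then rising steeply). Once the refill is released the plunger presses the flange back on the catch. Catch and plunger are set together.
There are look-alikes about, which are no part of the job. What is shaped like the refill but turquoise is not meant.

How it is judged:
By the outcome, as a careful person would: the job done as asked, in the order asked, and still so for the second after the job is handed in, with the robot touching nothing.
It also fails if it takes over 72 s, if anything falls off the work surface, if the arm or the gripper's body presses on something with over 40 N, if the wrist force passes 120 N, or if a joint passes its speed limit or range.

### The arm

A 6-joint arm with a two-finger parallel gripper is mounted at the origin on the work surface; the furniture and walls round the work are solid. World frame = base frame: x ahead of the robot, y to its left, z up, the work surface at z = 0. Lengths are in m, angles in rad, forces in N, time in s.
With the tool pointing down it reaches from about 0.25 to 0.725 m from the base axis. Payload 4 kg.
Tool frame: the origin (TCP) lies between the finger pads; the fingertips stand 11 mm ahead of it and the grasp point (between the pads) lies 8 mm behind it (bot.tip_extent is the distance from the TCP to the fingertips, in m); z points along the fingers, y is the line along which they close (so a half turn about z gives the same grasp; the last joint's range is limited). The gripper opens to 85 mm and grips with 20 to 120 N. Pads are 22 mm wide; open, the fingers measure 114 mm over their backs; the gripper's body (76 mm by 85 mm) begins 54 mm behind the grasp point. The pads swing forward as they close: fully open they stand 13 mm farther back than shut.
Start: joints at [0, 0.241, 0.005, 1.335, 0, 1.571], TCP at [0.5, -0, 0.242] pointing down, gripper open.
Joint ranges: [-2.72, 2.72], [-1.05, 1.87], [-1.09, 1.28], [-1.99, 2.15], [-1.42, 1.44], [-3.14, 3.14]. Speed limits (rad/s): [2.79, 2.79, 3.14, 3.14, 3.14, 3.14].

### API

Orientations are given as a unit quaternion [x, y, z, w].
In Python, from workcell import bot gives the robot as it stands. The module is installed in compiled form; this text tells all that it offers.
- The arm moves only by the tool drive_tool, never from a script. Its argument "rows" is a list of rows, each an object of numbers: "dx", "dy", "dz": the shift along the tool's x, y, z in units of 50 mm (1.0 is 50 mm); "wx", "wy", "wz": the turn, a rotation vector about the tool's x, y, z in units of 5 degrees (1.0 is 5 degrees); "hand": the finger opening in mm, from 0 to 85.4. A call has 1 to 20 rows; each row is the pose to reach, as a shift and turn from the pose commanded when the call began, along the tool's axes at that moment; what a row does not reach only later rows make up. A row lasts 1/10 s, in which the tool goes at most 50 mm and 8.59 degrees, less where a joint would pass 70% of its speed; a pose out of reach is approached as far as the arm can. A call with a gripper value outside its range is refused whole. The fingers move at their own pace and stop on an object; the grip force is fixed at half the most. Time passes only in rows, so rows that repeat a pose let the fingers close. It gives the time, the measured TCP pose, the force, the opening and the grip force at its end, in the units of the state.
- bot.get_obs(): the state, without advancing time (a new reading comes with each control period).
- bot.camera(name): name is "scene" or "side" or "wrist"; returns the picture (384x512x3 uint8, red, green, blue); there is no depth.
- bot.get_calibration(name): a dict with "vfov" (degrees; the focal length in pixels is half the picture's height over the tangent of half this angle, whatever the lens; pixels are square), "cx", "cy" (the principal point, pixels), "origin" and "rotation" of the camera in the world; the wrist camera has in their place "mount" (4x4, takes a point from camera to tool coordinates, whose origin is the TCP and whose axes are the flange's). Camera axes: x right, y up, looking along -z (the intrinsics and any distortion apply to the point x, -y, -z); pixel columns grow to the right and rows downward; lengths in m; the calibration is good to about 2 mm. A picture is of the moment at which its call begins: read the wrist's pose just before it. get_calibration takes no time and is no camera call.
- bot.job_done(): hands the job in; it is judged then, once.
Trained networks look in the newest picture that a camera, given by its name, has taken for a name from the list of things; names that differ only in an ending like _2 or _b are one class to them, and where a whole thing is asked for, a point or a joint stands for the part that bears it (a point fixed in the world has none). Each returns a list of dicts, best first, with "score" (0 to 1); they miss things now and then, are a little off and sometimes report something else, mostly with a low value. They report only what shows in the picture. A call takes as long as a camera call. They do not tell look-alikes from the thing itself.
- bot.look_for(camera, thing): "extent" ([centre column, centre row, width, height] in pixels, round what is visible of it).
- bot.outline_of(camera, thing): "region" (384x512 bool, what is visible of it) and "extent" ([centre column, centre row, width, height] in pixels, round what is visible of it).
The state is a dict: "clock": time; "joint_pos": joint angles; "joint_vel": joint speeds; "tau": joint torques, N m; "eef_pos": TCP position; "tool_rot": TCP orientation; "ft_force": force on the tool from outside, world axes, zero at the start; "ft_torque": the same for the moment, N m; "grip_width": finger opening in m; "grasp_force": force on a finger pad.
Only numpy, scipy, OpenCV 4.12 (cv2) and the standard library are available. Lean on these libraries where they do the work, as an engineer would, in place of code of your own. Each camera call takes 0.05 s, during which the arm holds its last target. There are 200 camera calls.

## Working session

There is one attempt and no reset: what is moved stays moved. The work goes in short steps, Python scripts to look and compute and a tool call to move; the robot and the scene stay as the last step left them, time stands still between calls to the robot, and variables do not carry over. Pictures are saved under pics/ and viewed, at most 10 in all, crops included, and the job is handed in when it is done.

Besides the shell and the picture viewer there is one more tool, called after "Emit:" as name([rows], argument=value, ...), one row to a line, values as JSON. drive_tool: Moves the arm, as the interface text tells. Its arguments: {"type":"object","properties":{"rows":{"type":"array","items":{"type":"object","properties":{"dx":{"type":"number"},"dy":{"type":"number"},"dz":{"type":"number"},"wx":{"type":"number"},"wy":{"type":"number"},"wz":{"type":"number"},"hand":{"type":"number"}}}}},"required":["rows"]}

```bash
mkdir -p pics; cat > h.py <<'E'
from workcell import bot
import numpy as np, cv2
def snap(n,f):
    im=bot.camera(n); cv2.imwrite('pics/'+f+'.png',im[:,:,::-1]); return im
E
python3 - <<'E'
from h import *
for n in ('scene','side'):
    im=snap(n,n+'1'); c=bot.get_calibration(n); print(n,c)
    for t in ('refill','stand','ink_bottle','rubber_stamp'):
        print(t,[(round(d['score'],2),np.round(d['extent'],1).tolist()) for d in bot.look_for(n,t)])
print(bot.get_calibration('wrist'),bot.get_obs())
E
```

```text
scene {'vfov': 57.44803576865419, 'cx': 258.0993192029571, 'cy': 192.7666933366889, 'origin': array([0.17300242, 0.50683121, 0.71103493]), 'rotation': array([-0.09988629,  0.32762258,  0.90086791, -0.26668929])}
refill [(0.91, [167.3, 268.6, 23.3, 30.1]), (0.71, [217.0, 274.1, 24.2, 27.3])]
stand [(0.57, [266.1, 198.5, 63.1, 51.2])]
ink_bottle [(0.71, [326.8, 133.9, 24.0, 23.8])]
rubber_stamp [(0.57, [233.8, 235.4, 23.7, 26.7]), (0.37, [264.6, 199.0, 62.3, 56.6])]
side {'vfov': 48.28489006871631, 'cx': 253.54166519488217, 'cy': 186.39691043984618, 'origin': array([0.02790415, 0.83079646, 0.58636269]), 'rotation': array([-0.11910355,  0.48290678,  0.83897276, -0.22077158])}
refill [(0.86, [156.1, 245.1, 21.1, 43.1]), (0.62, [206.1, 247.4, 20.0, 41.2]), (0.61, [258.8, 232.1, 20.7, 40.8])]
stand [(0.73, [250.1, 199.2, 72.1, 36.7])]
ink_bottle []
rubber_stamp [(0.6, [221.5, 221.3, 23.6, 38.8])]
{'vfov': 64.14519847999956, 'cx': 258.94921228274563, 'cy': 194.36073156989974, 'mount': array([[-5.23453566e-04,  9.61933904e-01,  2.73281705e-01,
         6.96251006e-02],
       [ 9.99999854e-0
[... 239 characters left out ...]
ock': 0.5, 'joint_pos': array([1.92751690e-05, 2.40609596e-01, 4.92757844e-03, 1.33520414e+00,
       2.37163981e-05, 1.57077871e+00]), 'joint_vel': array([-0.0014693 ,  0.00011322,  0.00043735,  0.00124194,  0.00118592,
       -0.00026859]), 'tau': array([ 1.06217652e-05, -3.71859384e+01,  2.52461153e+01,  2.72258076e-03,
        2.98518991e-06, -9.81074209e-06]), 'eef_pos': array([4.99963305e-01, 1.65739237e-05, 2.42273970e-01]), 'tool_rot': array([ 7.07093737e-01,  7.07119823e-01, -2.33737304e-05, -4.01437036e-05]), 'ft_force': array([-0.69808447,  0.42645343,  0.67551715]), 'ft_torque': array([-0.04167055,  0.01114961,  0.02259783]), 'grasp_force': 0.0, 'grip_width': 0.08556392582408978}
```

```bash
python3 -c "
import cv2,numpy as np
a=cv2.imread('pics/scene1.png');b=cv2.imread('pics/side1.png')
cv2.imwrite('pics/a.png',a)"
```

```text
(no output)
```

View pics/scene1.png

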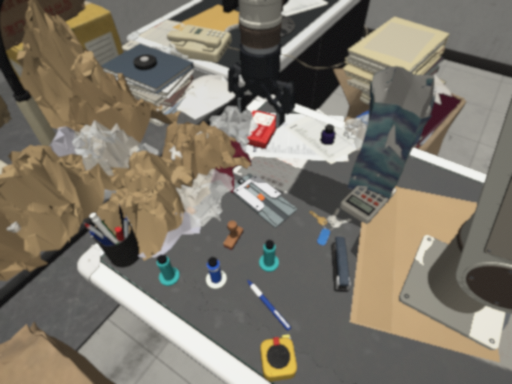

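View pics/side1.png

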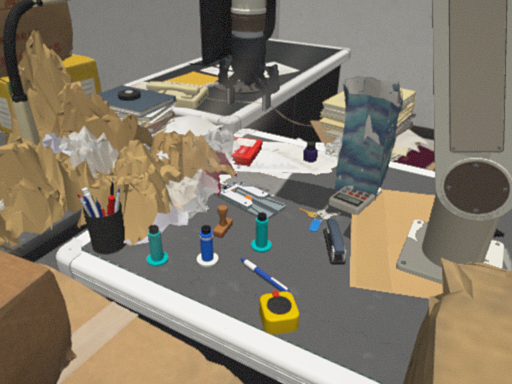

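The scene view shows the blue refill with its white foot at about (216,272), with turquoise look-alikes at (167,268) and (269,255). The stand is at (266,198), the stamp at (233,235) and the bottle at (327,134). In the side view the refill is at (207,247).

```bash
cat >> h.py <<'E'
from scipy.spatial.transform import Rotation as R
def cam(n):
    c=bot.get_calibration(n); f=192/np.tan(np.radians(c['vfov'])/2)
    if n=='wrist':
        o=bot.get_obs(); Rt=R.from_quat(o['tool_rot']).as_matrix(); M=c['mount']
        return f,c['cx'],c['cy'],o['eef_pos']+Rt@M[:3,3],Rt@M[:3,:3]
    return f,c['cx'],c['cy'],np.array(c['origin']),R.from_quat(c['rotation']).as_matrix()
def plane(K,uv,z):
    f,cx,cy,o,Q=K; d=Q@np.array([(uv[0]-cx)/f,-(uv[1]-cy)/f,-1]); return o+d*(z-o[2])/d[2]
def proj(K,p):
    f,cx,cy,o,Q=K; q=Q.T@(np.array(p)-o); return np.array([cx-f*q[0]/q[2],cy+f*q[1]/q[2]])
E
python3 - <<'E'
from h import *
np.set_printoptions(precision=4,suppress=True)
P={'scene':dict(refill_foot=(216,280),refill_top=(213.5,260),stand=(266,198.5),bottle=(327,142),stamp=(233,243)),
'side':dict(refill_foot=(207,260),refill_top=(207,228),stand=(252,199),stamp=(222,233),bottle=(310,158))}
for n in P:
    K=cam(n)
    for k,u in P[n].items(): print(n,k,plane(K,u,.084 if 'top' in k else .02 if k=='stand' else 0))
a=cv2.imread('pics/scene1.png')[150:300,180:340];b=cv2.imread('pics/side1.png')[150:280,180:340]
cv2.imwrite('pics/crop.png',np.hstack([cv2.resize(a,(400,375),interpolation=2),cv2.resize(b,(400,375),interpolation=2)]))
E
```

```text
scene refill_foot [ 0.4436  0.2675 -0.    ]
scene refill_top [0.4425 0.2639 0.084 ]
scene stand [0.466 0.027 0.02 ]
scene bottle [ 0.4372 -0.2723  0.    ]
scene stamp [0.4676 0.1703 0.    ]
side refill_foot [0.4435 0.2667 0.    ]
side refill_top [0.439  0.2671 0.084 ]
side stand [0.4641 0.0377 0.02  ]
side stamp [0.4673 0.1717 0.    ]
side bottle [ 0.4415 -0.2868  0.    ]
```

View pics/crop.png

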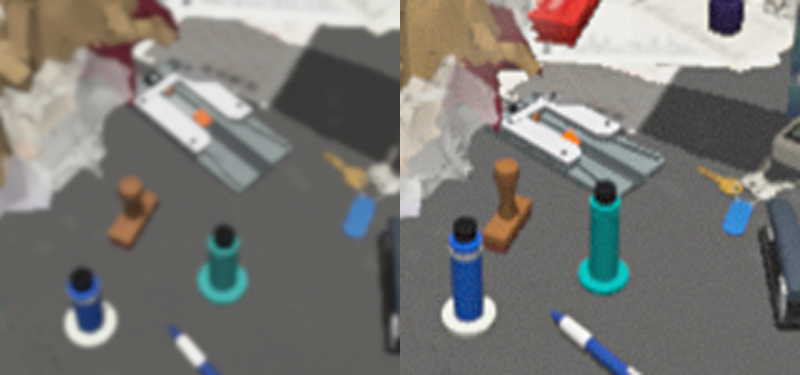

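The enlarged crops confirm the blue refill at about (0.443, 0.267). The stand's ledge is at its lower-right end, so the slide-in direction runs up-left in the scene image. I'll use the wrist view for precision.

```bash
python3 - <<'E'
from h import *
np.set_printoptions(precision=4,suppress=True)
K=cam('wrist'); im=snap('wrist','w1')
d=bot.outline_of('wrist','stand')
for e in d: print(e['score'],e['extent'],cv2.minAreaRect(np.argwhere(e['region'])[:,::-1].astype(np.float32)))
K2=cam('scene')
for u in [(277.2,226),(296.4,209.2)]: print(plane(K2,u,.008), proj(K,plane(K2,u,.008)))
cv2.imwrite('pics/w1b.png',cv2.resize(im[:,:,::-1],(800,600),interpolation=2))
E
```

```text
0.65 [242.6, 146.9, 145.5, 98.4] ((241.90892028808594, 149.1416015625), (150.65414428710938, 70.62690734863281), 13.091893196105957)
[0.4023 0.0767 0.008 ] [173.7283 100.9228]
[0.3882 0.0065 0.008 ] [166.4295 161.8088]
```

View pics/w1b.png

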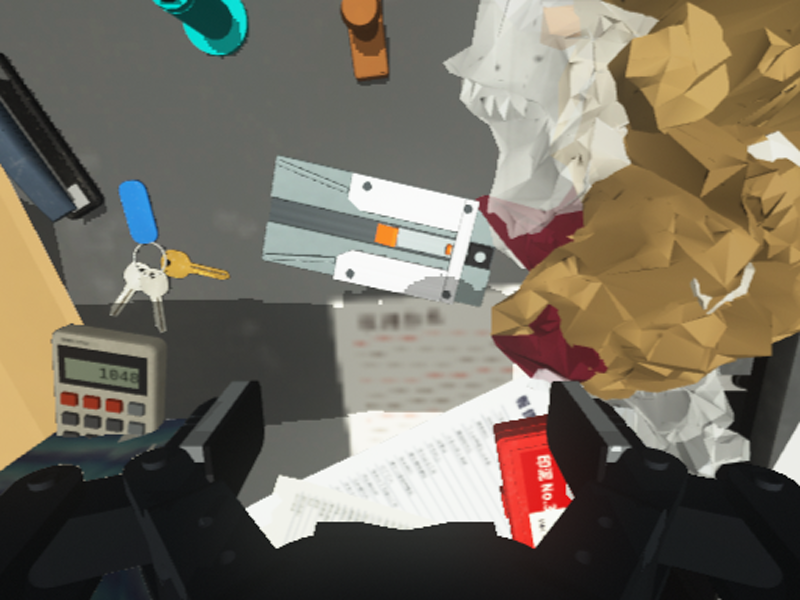

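The wrist view shows the stand with its ledge at left (corners (277,156) and (262,260)) and the plate screws at (367,186), (468,209), (349,274) and (446,295). The slide-in direction is roughly world +x, turned about -13°. Crumpled paper lies past the far end. Next I'll fit the stand pose.

```bash
python3 - <<'E'
from h import *
from scipy.optimize import least_squares
np.set_printoptions(precision=4,suppress=True)
K=cam('wrist')
obs=[((-108,40,8),(277,156)),((-108,-40,8),(262,260)),((-108,9,8),(271,200)),((-108,-9,8),(267,221)),((44,40,18.5),(480,200)),((44,-40,18.5),(460,304)),((68,-40,8),(483,306))]
def pt(q,p):
    c,s=np.cos(q[2]),np.sin(q[2]); p=np.array(p)/1000; return np.array([q[0]+c*p[0]-s*p[1],q[1]+s*p[0]+c*p[1],p[2]])
f=lambda q:np.concatenate([proj(K,pt(q,p))-(np.array(u)+.5)/1.5625+.5 for p,u in obs])
s=least_squares(f,[.47,.03,-.22],loss='soft_l1');q=s.x
print(q,np.degrees(q[2]),f(q).reshape(-1,2))
for p in [(-80,0,8),(-50,0,14.5),(0,0,8),(44,0,8)]: print(p,pt(q,p))
im=cv2.imread('pics/w1b.png')
def dr(im,K,s,ps,z,cl=1):
    cv2.polylines(im,[np.array([(proj(K,pt(q,(x,y,z)))+.5)*s for x,y in ps]).astype(np.int32)],True,(0,0,255),1)
for im,K,s,o in [(im,K,1.5625,0)]:
    dr(im,K,s,[(-108,40),(68,40),(68,-40),(-108,-40)],8);dr(im,K,s,[(-50,15),(34,15),(34,-15),(-50,-15)],18.5);dr(im,K,s,[(-50,40),(44,40),(44,-40),(-50,-40)],18.5)
a=im[130:330,230:530]
b=cv2.resize(cv2.imread('pics/scene1.png'),None,fx=4,fy=4,interpolation=2);dr(b,cam('scene'),4,[(-108,40),(68,40),(68,-40),(-108,-40)],8);dr(b,cam('scene'),4,[(-50,40),(44,40),(44,-40),(-50,-40)],18.5)
b=b[560:960,780:1220]
cv2.imwrite('pics/fit.png',np.hstack([cv2.resize(a,(360,240)),cv2.resize(b,(440,400))[:240*1,:]]) if 0 else np.vstack([cv2.resize(a,(450,300)),cv2.resize(b,(450,300))[:, :]]))
E
```

```text
[ 0.5035  0.017  -0.2064] -11.823514219688864 [[-0.3506 -0.2333]
 [ 0.4881  0.9043]
 [-0.03   -1.1994]
 [ 0.5603  0.5798]
 [ 0.3765  0.0092]
 [-3.195  -0.2013]
 [ 0.0272  0.0121]]
(-80, 0, 8) [0.4252 0.0334 0.008 ]
(-50, 0, 14.5) [0.4545 0.0273 0.0145]
(0, 0, 8) [0.5035 0.017  0.008 ]
(44, 0, 8) [0.5466 0.008  0.008 ]
```

View pics/fit.png

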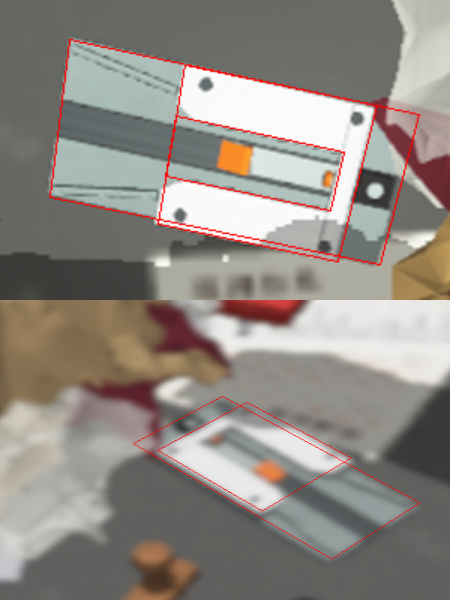

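The fit overlays both views well. The stand origin is (0.5035, 0.0170) with yaw -11.8°. Before moving, I'll check how high the paper bag is near the stand's far end.

```bash
python3 - <<'E'
from h import *
np.set_printoptions(precision=4,suppress=True)
A=cam('wrist');B=cam('scene');C=cam('side')
for z in np.arange(0,.16,.02):
    p=plane(A,(314,192),z); print(round(z,2),p,proj(B,p),'side',proj(C,p), '| white', proj(B,plane(A,(285,40),z)))
# where the gripper body edge at dock would be
for z in (.0,.1,.11): print(proj(B,(.555,.006,z)),proj(C,(.555,.006,z)))
b=cv2.imread('pics/scene1.png')[110:220,150:290];c=cv2.imread('pics/side1.png')[100:220,150:290]
cv2.imwrite('pics/bag.png',np.vstack([cv2.resize(b,None,fx=2.6,fy=2.6,interpolation=2),cv2.resize(c,None,fx=2.6,fy=2.6,interpolation=2)]))
E
```

```text
0.0 [ 0.5694 -0.0335  0.    ] [246.1193 173.2145] side [231.1012 183.0104] | white [219.7793 223.0817]
0.02 [ 0.5656 -0.028   0.02  ] [245.8742 169.9615] side [231.1062 177.8265] | white [220.5107 217.5328]
0.04 [ 0.5619 -0.0225  0.04  ] [245.6188 166.5722] side [231.1113 172.4991] | white [221.266  211.8014]
0.06 [ 0.5582 -0.017   0.06  ] [245.3525 163.038 ] side [231.1165 167.0222] | white [222.0467 205.8785]
0.08 [ 0.5545 -0.0115  0.08  ] [245.0745 159.3493] side [231.1219 161.3894] | white [222.8538 199.7543]
0.1 [ 0.5507 -0.0059  0.1   ] [244.7841 155.4959] side [231.1275 155.5938] | white [223.6889 193.4182]
0.12 [ 0.547  -0.0004  0.12  ] [244.4804 151.4663] side [231.1332 149.6285] | white [224.5534 186.8591]
0.14 [0.5433 0.0051 0.14  ] [244.1626 147.2483] side [231.1391 143.4857] | white [225.4488 180.0651]
[242.2584 184.263 ] [227.8962 190.7686]
[240.6584 157.6636] [227.2321 157.0106]
[240.4828 154.7446] [227.1623 153.4617]
```

View pics/bag.png

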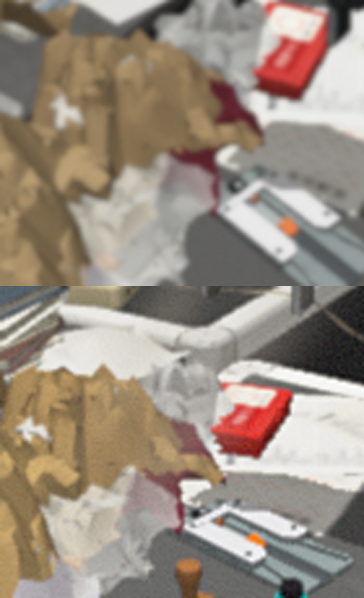

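The bag's tip stands about 50 mm high at stand x of about 57 mm, and the gripper body will stay above 110 mm, so it clears. Moving over the refill with tool x along stand -x.

Emit:
drive_tool([
  {"dx":5.34,"dy":-1.14,"dz":1.6,"wz":-15.64,"hand":60},
  {"dx":5.34,"dy":-1.14,"dz":1.6,"wz":-15.64,"hand":60},
  {"dx":5.34,"dy":-1.14,"dz":1.6,"wz":-15.64,"hand":60},
  {"dx":5.34,"dy":-1.14,"dz":1.6,"wz":-15.64,"hand":60},
  {"dx":5.34,"dy":-1.14,"dz":1.6,"wz":-15.64,"hand":60},
  {"dx":5.34,"dy":-1.14,"dz":1.6,"wz":-15.64,"hand":60},
  {"dx":5.34,"dy":-1.14,"dz":1.6,"wz":-15.64,"hand":60},
  {"dx":5.34,"dy":-1.14,"dz":1.6,"wz":-15.64,"hand":60},
  {"dx":5.34,"dy":-1.14,"dz":1.6,"wz":-15.64,"hand":60},
  {"dx":5.34,"dy":-1.14,"dz":1.6,"wz":-15.64,"hand":60},
  {"dx":5.34,"dy":-1.14,"dz":1.6,"wz":-15.64,"hand":60},
  {"dx":5.34,"dy":-1.14,"dz":1.6,"wz":-15.64,"hand":60},
  {"dx":5.34,"dy":-1.14,"dz":1.6,"wz":-15.64,"hand":60},
  {"dx":5.34,"dy":-1.14,"dz":1.6,"wz":-15.64,"hand":60},
])

```text
invalid input at $.rows[0]: expected keys dx, dy, dz, wx, wy, wz, hand
```

```bash
cat >> h.py <<'E'
Q0=np.array([.5035,.0170]); TH=-.2064
def go(p):  # tool-axis units to world target of the TCP (position), also tilt info
    o=bot.get_obs(); Rt=R.from_quat(o['tool_rot']).as_matrix()
    return Rt.T@(np.array(p)-o['eef_pos'])/.05
def st(x,y,z):
    c,s=np.cos(TH),np.sin(TH); return np.array([Q0[0]+c*x-s*y,Q0[1]+s*x+c*y,z])
E
python3 - <<'E'
from h import *
np.set_printoptions(precision=4,suppress=True)
o=bot.get_obs();print(o['clock'],o['eef_pos'],o['joint_pos'],o['ft_force'],o['grip_width']);print(R.from_quat(o['tool_rot']).as_matrix())
K=cam('wrist');im=snap('wrist','w2')
for e in bot.outline_of('wrist','refill'): print(e['score'],e['extent'])
p=np.array([.443,.267,0]);
for z in (0,.005,.084): print(z,proj(K,p+[0,0,z]))
E
```

```text
0.6 [ 0.5    -0.      0.2423] [-0.      0.2406  0.005   1.3352 -0.      1.5708] [ 0.891   0.3386 -0.0027] 0.0855490717750853
[[ 0.  1.  0.]
 [ 1. -0. -0.]
 [-0.  0. -1.]]
0.91 [127.5, 19.5, 57.1, 32.6]
0 [201.9623 -98.3594]
0.005 [ 201.0507 -101.6472]
0.084 [ 181.4727 -172.2617]
```

View pics/w2.png

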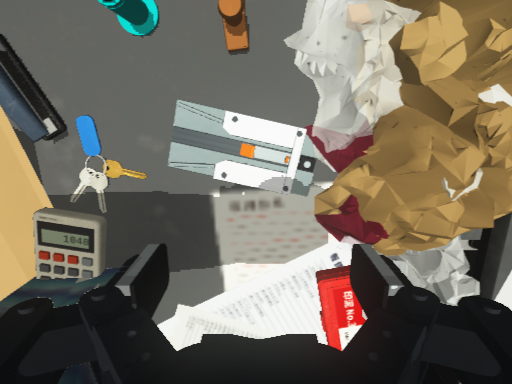

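The move was refused because each row needs every key. The view is unchanged from the start pose, so I'll repeat it with all keys.

Emit:
drive_tool([
  {"dx":5.34,"dy":-1.14,"dz":1.6,"wx":0,"wy":0,"wz":-15.64,"hand":60},
  {"dx":5.34,"dy":-1.14,"dz":1.6,"wx":0,"wy":0,"wz":-15.64,"hand":60},
  {"dx":5.34,"dy":-1.14,"dz":1.6,"wx":0,"wy":0,"wz":-15.64,"hand":60},
  {"dx":5.34,"dy":-1.14,"dz":1.6,"wx":0,"wy":0,"wz":-15.64,"hand":60},
  {"dx":5.34,"dy":-1.14,"dz":1.6,"wx":0,"wy":0,"wz":-15.64,"hand":60},
  {"dx":5.34,"dy":-1.14,"dz":1.6,"wx":0,"wy":0,"wz":-15.64,"hand":60},
  {"dx":5.34,"dy":-1.14,"dz":1.6,"wx":0,"wy":0,"wz":-15.64,"hand":60},
  {"dx":5.34,"dy":-1.14,"dz":1.6,"wx":0,"wy":0,"wz":-15.64,"hand":60},
  {"dx":5.34,"dy":-1.14,"dz":1.6,"wx":0,"wy":0,"wz":-15.64,"hand":60},
  {"dx":5.34,"dy":-1.14,"dz":1.6,"wx":0,"wy":0,"wz":-15.64,"hand":60},
  {"dx":5.34,"dy":-1.14,"dz":1.6,"wx":0,"wy":0,"wz":-15.64,"hand":60},
  {"dx":5.34,"dy":-1.14,"dz":1.6,"wx":0,"wy":0,"wz":-15.64,"hand":60},
  {"dx":5.34,"dy":-1.14,"dz":1.6,"wx":0,"wy":0,"wz":-15.64,"hand":60},
  {"dx":5.34,"dy":-1.14,"dz":1.6,"wx":0,"wy":0,"wz":-15.64,"hand":60},
])

```text
clock: 2.1
eef_pos: [0.4431, 0.2669, 0.1623]
tool_rot: [0.103, 0.995, 0.0, 0.0]
ft_force: [0.3, -0.7, -0.0]
grip_width: 0.0599
grasp_force: 0.0
```

```bash
python3 - <<'E'
from h import *
np.set_printoptions(precision=4,suppress=True)
o=bot.get_obs();print(o['clock'],o['eef_pos'],o['joint_pos'],o['ft_force'],o['grip_width']);print(R.from_quat(o['tool_rot']).as_matrix())
K=cam('wrist');im=snap('wrist','w3')
for e in bot.outline_of('wrist','refill'): print(e['score'],e['extent'])
p=np.array([.443,.267,0]);
for z in (0,.005,.084): print(z,proj(K,p+[0,0,z]))
im=im[:,:,::-1].copy()
for zz,r in ((0.005,.022),(.084,.010)):
    cv2.polylines(im,[np.array([proj(K,p+[r*np.cos(t),r*np.sin(t),zz]) for t in np.linspace(0,6.2,40)]).astype(np.int32)],True,(0,0,255),1)
cv2.imwrite('pics/w3b.png',im)
E
```

```text
2.1 [0.4431 0.2669 0.1623] [ 0.5422  0.3229 -0.097   1.1509 -0.      0.7491] [ 0.2629 -0.7338 -0.006 ] 0.05994202200295615
[[-0.9787  0.2055  0.    ]
 [ 0.2055  0.9787 -0.    ]
 [-0.      0.     -1.    ]]
0.82 [256.1, 190.6, 45.8, 61.4]
0.75 [315.7, 272.0, 25.0, 66.6]
0.55 [118.0, 127.2, 81.6, 51.9]
0 [258.8164 180.7476]
0.005 [258.8129 181.9359]
0.084 [258.7366 207.5821]
```

View pics/w3b.png

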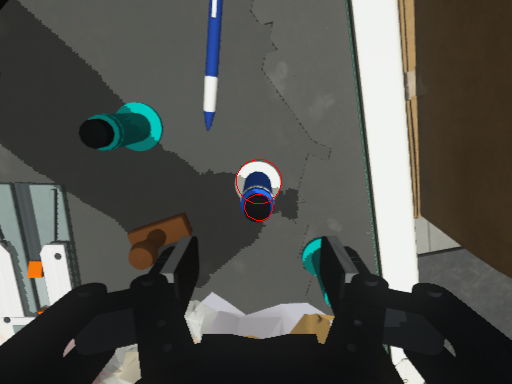

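The red overlay at (258,182) and (258,207) sits right on the refill's flange and cap, so the estimate is good. The turquoise look-alike at (315,265) is clear of the fingers. I'll descend and grip.

Emit:
drive_tool([
  {"dx":0,"dy":0,"dz":0.8,"wx":0,"wy":0,"wz":0,"hand":60},
  {"dx":0,"dy":0,"dz":1.6,"wx":0,"wy":0,"wz":0,"hand":60},
  {"dx":0,"dy":0,"dz":2.1,"wx":0,"wy":0,"wz":0,"hand":60},
  {"dx":0,"dy":0,"dz":2.36,"wx":0,"wy":0,"wz":0,"hand":60},
  {"dx":0,"dy":0,"dz":2.36,"wx":0,"wy":0,"wz":0,"hand":60},
  {"dx":0,"dy":0,"dz":2.36,"wx":0,"wy":0,"wz":0,"hand":40},
  {"dx":0,"dy":0,"dz":2.36,"wx":0,"wy":0,"wz":0,"hand":30},
  {"dx":0,"dy":0,"dz":2.36,"wx":0,"wy":0,"wz":0,"hand":20},
  {"dx":0,"dy":0,"dz":2.36,"wx":0,"wy":0,"wz":0,"hand":20},
  {"dx":0,"dy":0,"dz":2.36,"wx":0,"wy":0,"wz":0,"hand":20},
  {"dx":0,"dy":0,"dz":2.36,"wx":0,"wy":0,"wz":0,"hand":20},
  {"dx":0,"dy":0,"dz":2.36,"wx":0,"wy":0,"wz":0,"hand":20},
])

```text
clock: 3.4
eef_pos: [0.4442, 0.2677, 0.0458]
tool_rot: [0.103, 0.995, 0.001, 0.001]
ft_force: [-0.1, 0.1, 6.9]
grip_width: 0.0251
grasp_force: 59.0
```

```bash
python3 - <<'E'
from h import *
np.set_printoptions(precision=4,suppress=True)
print(bot.get_obs()['eef_pos'], st(-.08,0,.15), go(st(-.08,0,.15)))
E
```

```text
[0.4442 0.2677 0.0458] [0.4252 0.0334 0.15  ] [-0.592  -4.6602 -2.093 ]
```

Gripped at 59 N. Next I'll lift it and carry it over the ledge.

Emit:
drive_tool([
  {"dx":0,"dy":0,"dz":-0.4,"wx":0,"wy":0,"wz":0,"hand":20},
  {"dx":0,"dy":0,"dz":-1.0,"wx":0,"wy":0,"wz":0,"hand":20},
  {"dx":0,"dy":0,"dz":-1.6,"wx":0,"wy":0,"wz":0,"hand":20},
  {"dx":0,"dy":0,"dz":-2.1,"wx":0,"wy":0,"wz":0,"hand":20},
  {"dx":-0.06,"dy":-0.5,"dz":-2.1,"wx":0,"wy":0,"wz":0,"hand":20},
  {"dx":-0.15,"dy":-1.2,"dz":-2.1,"wx":0,"wy":0,"wz":0,"hand":20},
  {"dx":-0.26,"dy":-2.0,"dz":-2.1,"wx":0,"wy":0,"wz":0,"hand":20},
  {"dx":-0.37,"dy":-2.8,"dz":-2.1,"wx":0,"wy":0,"wz":0,"hand":20},
  {"dx":-0.47,"dy":-3.6,"dz":-2.1,"wx":0,"wy":0,"wz":0,"hand":20},
  {"dx":-0.55,"dy":-4.2,"dz":-2.1,"wx":0,"wy":0,"wz":0,"hand":20},
  {"dx":-0.6,"dy":-4.55,"dz":-2.1,"wx":0,"wy":0,"wz":0,"hand":20},
  {"dx":-0.61,"dy":-4.64,"dz":-2.1,"wx":0,"wy":0,"wz":0,"hand":20},
  {"dx":-0.61,"dy":-4.64,"dz":-2.1,"wx":0,"wy":0,"wz":0,"hand":20},
  {"dx":-0.61,"dy":-4.64,"dz":-2.1,"wx":0,"wy":0,"wz":0,"hand":20},
])

```text
clock: 4.8
eef_pos: [0.4255, 0.0343, 0.1493]
tool_rot: [0.102, 0.995, 0.0, -0.0]
ft_force: [-0.4, 0.1, -1.2]
grip_width: 0.0245
grasp_force: 59.2
```

```bash
python3 - <<'E'
from h import *
np.set_printoptions(precision=4,suppress=True)
o=bot.get_obs();e=o['eef_pos'];print(o['clock'],e,o['ft_force'],o['ft_torque'],o['grip_width'])
K=cam('wrist');im=snap('wrist','w4')[:,:,::-1].copy()
def ring(c,r,col):
    cv2.polylines(im,[np.array([proj(K,c+[r*np.cos(t),r*np.sin(t),0])+.5 for t in np.linspace(0,6.2,40)]).astype(np.int32)],True,col,1)
b=e-[0,0,.0458]
ring(b+[0,0,.005],.022,(0,0,255));ring(b+[0,0,.084],.010,(0,0,255))
for ps,z in (([(-.108,.04),(.068,.04),(.068,-.04),(-.108,-.04)],.008),([(-.05,.015),(.034,.015),(.034,-.015),(-.05,-.015)],.0185)):
    cv2.polylines(im,[np.array([proj(K,st(*p,z))+.5 for p in ps]).astype(np.int32)],True,(255,0,255),1)
cv2.imwrite('pics/w4b.png',cv2.resize(im[40:384,80:440],None,fx=1.7,fy=1.7))
E
```

```text
4.8 [0.4255 0.0343 0.1493] [-0.3726  0.0512 -1.1594] [ 0.026  -0.052   0.0062] 0.02446207881561977
```

View pics/w4b.png

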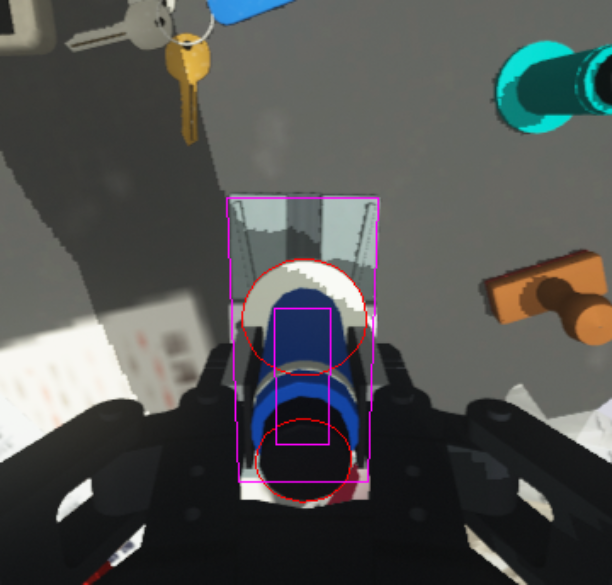

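The overlays match: the refill hangs upright and centred over the ledge, with the stand outlined correctly. I'll lower it onto the ledge.

Emit:
drive_tool([
  {"dx":0,"dy":-0.02,"dz":0.4,"wx":0,"wy":0,"wz":0,"hand":20},
  {"dx":0,"dy":-0.02,"dz":0.9,"wx":0,"wy":0,"wz":0,"hand":20},
  {"dx":0,"dy":-0.02,"dz":1.4,"wx":0,"wy":0,"wz":0,"hand":20},
  {"dx":0,"dy":-0.02,"dz":1.7,"wx":0,"wy":0,"wz":0,"hand":20},
  {"dx":0,"dy":-0.02,"dz":1.82,"wx":0,"wy":0,"wz":0,"hand":20},
  {"dx":0,"dy":-0.02,"dz":1.87,"wx":0,"wy":0,"wz":0,"hand":20},
  {"dx":0,"dy":-0.02,"dz":1.89,"wx":0,"wy":0,"wz":0,"hand":20},
  {"dx":0,"dy":-0.02,"dz":1.89,"wx":0,"wy":0,"wz":0,"hand":20},
  {"dx":0,"dy":-0.02,"dz":1.89,"wx":0,"wy":0,"wz":0,"hand":20},
])

```text
clock: 5.75
eef_pos: [0.4259, 0.0328, 0.0556]
tool_rot: [0.103, 0.995, 0.0, 0.001]
ft_force: [-0.3, -1.5, -0.8]
grip_width: 0.0248
grasp_force: 59.1
```

Emit:
drive_tool([
  {"dx":0,"dy":0,"dz":0.02,"wx":0,"wy":0,"wz":0,"hand":20},
  {"dx":0,"dy":0,"dz":0.03,"wx":0,"wy":0,"wz":0,"hand":20},
  {"dx":0,"dy":0,"dz":0.04,"wx":0,"wy":0,"wz":0,"hand":20},
  {"dx":0,"dy":0,"dz":0.04,"wx":0,"wy":0,"wz":0,"hand":20},
  {"dx":0,"dy":0,"dz":0.04,"wx":0,"wy":0,"wz":0,"hand":20},
])

```text
clock: 6.25
eef_pos: [0.4256, 0.0326, 0.0538]
tool_rot: [0.103, 0.995, 0.0, 0.001]
ft_force: [-1.9, 0.1, 7.6]
grip_width: 0.0247
grasp_force: 59.7
```

Emit:
drive_tool([
  {"dx":0,"dy":0,"dz":-0.015,"wx":0,"wy":0,"wz":0,"hand":20},
  {"dx":0,"dy":0,"dz":-0.015,"wx":0,"wy":0,"wz":0,"hand":20},
  {"dx":0,"dy":0,"dz":-0.015,"wx":0,"wy":0,"wz":0,"hand":20},
])

```text
clock: 6.55
eef_pos: [0.4254, 0.0327, 0.0538]
tool_rot: [0.103, 0.995, 0.0, 0.0]
ft_force: [-0.3, 0.3, 4.4]
grip_width: 0.0246
grasp_force: 59.3
```

Emit:
drive_tool([
  {"dx":-0.04,"dy":0,"dz":-0.01,"wx":0,"wy":0,"wz":0,"hand":20},
  {"dx":-0.1,"dy":0,"dz":-0.01,"wx":0,"wy":0,"wz":0,"hand":20},
  {"dx":-0.16,"dy":0,"dz":-0.01,"wx":0,"wy":0,"wz":0,"hand":20},
  {"dx":-0.22,"dy":0,"dz":-0.01,"wx":0,"wy":0,"wz":0,"hand":20},
  {"dx":-0.28,"dy":0,"dz":-0.01,"wx":0,"wy":0,"wz":0,"hand":20},
  {"dx":-0.34,"dy":0,"dz":-0.01,"wx":0,"wy":0,"wz":0,"hand":20},
  {"dx":-0.4,"dy":0,"dz":-0.01,"wx":0,"wy":0,"wz":0,"hand":20},
])

```text
clock: 7.25
eef_pos: [0.445, 0.0285, 0.054]
tool_rot: [0.103, 0.995, -0.0, -0.0]
ft_force: [0.5, -1.3, -1.0]
grip_width: 0.0248
grasp_force: 59.3
```

Emit:
drive_tool([
  {"dx":-0.06,"dy":0.01,"dz":0,"wx":0,"wy":0,"wz":0,"hand":20},
  {"dx":-0.12,"dy":0.01,"dz":0,"wx":0,"wy":0,"wz":0,"hand":20},
  {"dx":-0.18,"dy":0.01,"dz":0,"wx":0,"wy":0,"wz":0,"hand":20},
  {"dx":-0.24,"dy":0.01,"dz":0,"wx":0,"wy":0,"wz":0,"hand":20},
  {"dx":-0.3,"dy":0.01,"dz":0,"wx":0,"wy":0,"wz":0,"hand":20},
])

```text
clock: 7.75
eef_pos: [0.4598, 0.026, 0.0541]
tool_rot: [0.103, 0.995, -0.0, 0.0]
ft_force: [0.1, -0.3, -1.2]
grip_width: 0.0248
grasp_force: 59.3
```

Emit:
drive_tool([
  {"dx":-0.05,"dy":0.0,"dz":0,"wx":0,"wy":0,"wz":0,"hand":20},
  {"dx":-0.1,"dy":0.0,"dz":0,"wx":0,"wy":0,"wz":0,"hand":20},
  {"dx":-0.15,"dy":0.0,"dz":0,"wx":0,"wy":0,"wz":0,"hand":20},
  {"dx":-0.2,"dy":0.0,"dz":0,"wx":0,"wy":0,"wz":0,"hand":20},
  {"dx":-0.2,"dy":0.0,"dz":0,"wx":0,"wy":0,"wz":0,"hand":20},
])

```text
clock: 8.25
eef_pos: [0.4702, 0.0238, 0.0543]
tool_rot: [0.103, 0.995, -0.0, 0.001]
ft_force: [-0.4, -0.6, 1.3]
grip_width: 0.0246
grasp_force: 59.3
```

Emit:
drive_tool([
  {"dx":-0.05,"dy":0.0,"dz":0,"wx":0,"wy":0,"wz":0,"hand":20},
  {"dx":-0.1,"dy":0.0,"dz":0,"wx":0,"wy":0,"wz":0,"hand":20},
  {"dx":-0.15,"dy":0.0,"dz":0,"wx":0,"wy":0,"wz":0,"hand":20},
  {"dx":-0.2,"dy":0.0,"dz":0,"wx":0,"wy":0,"wz":0,"hand":20},
  {"dx":-0.2,"dy":0.0,"dz":0,"wx":0,"wy":0,"wz":0,"hand":20},
])

```text
clock: 8.75
eef_pos: [0.4798, 0.0218, 0.0541]
tool_rot: [0.103, 0.995, -0.0, 0.0]
ft_force: [0.3, -0.7, 0.9]
grip_width: 0.0253
grasp_force: 59.3
```

Emit:
drive_tool([
  {"dx":-0.05,"dy":0.0,"dz":0,"wx":0,"wy":0,"wz":0,"hand":20},
  {"dx":-0.1,"dy":0.0,"dz":0,"wx":0,"wy":0,"wz":0,"hand":20},
  {"dx":-0.15,"dy":0.0,"dz":0,"wx":0,"wy":0,"wz":0,"hand":20},
  {"dx":-0.2,"dy":0.0,"dz":0,"wx":0,"wy":0,"wz":0,"hand":20},
  {"dx":-0.2,"dy":0.0,"dz":0,"wx":0,"wy":0,"wz":0,"hand":20},
])

```text
clock: 9.25
eef_pos: [0.4895, 0.0198, 0.0541]
tool_rot: [0.103, 0.995, -0.0, 0.0]
ft_force: [0.1, -0.1, 1.8]
grip_width: 0.0249
grasp_force: 59.3
```

Emit:
drive_tool([
  {"dx":-0.04,"dy":0.0,"dz":0,"wx":0,"wy":0,"wz":0,"hand":20},
  {"dx":-0.08,"dy":0.0,"dz":0,"wx":0,"wy":0,"wz":0,"hand":20},
  {"dx":-0.1,"dy":0.0,"dz":0,"wx":0,"wy":0,"wz":0,"hand":20},
  {"dx":-0.1,"dy":0.0,"dz":0,"wx":0,"wy":0,"wz":0,"hand":20},
])

```text
clock: 9.65
eef_pos: [0.494, 0.0188, 0.0541]
tool_rot: [0.103, 0.995, -0.0, 0.0]
ft_force: [0.5, -0.2, 0.8]
grip_width: 0.0243
grasp_force: 59.3
```

Emit:
drive_tool([
  {"dx":-0.04,"dy":0.0,"dz":0,"wx":0,"wy":0,"wz":0,"hand":20},
  {"dx":-0.08,"dy":0.0,"dz":0,"wx":0,"wy":0,"wz":0,"hand":20},
  {"dx":-0.1,"dy":0.0,"dz":0,"wx":0,"wy":0,"wz":0,"hand":20},
  {"dx":-0.1,"dy":0.0,"dz":0,"wx":0,"wy":0,"wz":0,"hand":20},
])

```text
clock: 10.05
eef_pos: [0.499, 0.0178, 0.0541]
tool_rot: [0.103, 0.995, 0.0, 0.0]
ft_force: [0.5, 0.1, 0.9]
grip_width: 0.0249
grasp_force: 59.3
```

Emit:
drive_tool([
  {"dx":-0.04,"dy":0.0,"dz":0,"wx":0,"wy":0,"wz":0,"hand":20},
  {"dx":-0.08,"dy":0.0,"dz":0,"wx":0,"wy":0,"wz":0,"hand":20},
  {"dx":-0.08,"dy":0.0,"dz":0,"wx":0,"wy":0,"wz":0,"hand":20},
  {"dx":-0.08,"dy":0.0,"dz":0,"wx":0,"wy":0,"wz":0,"hand":20},
])

```text
clock: 10.45
eef_pos: [0.503, 0.017, 0.0542]
tool_rot: [0.103, 0.995, -0.0, 0.0]
ft_force: [-0.6, 0.8, 0.4]
grip_width: 0.0249
grasp_force: 59.3
```

Emit:
drive_tool([
  {"dx":-0.04,"dy":0.0,"dz":0,"wx":0,"wy":0,"wz":0,"hand":20},
  {"dx":-0.08,"dy":0.0,"dz":0,"wx":0,"wy":0,"wz":0,"hand":20},
  {"dx":-0.08,"dy":0.0,"dz":0,"wx":0,"wy":0,"wz":0,"hand":20},
  {"dx":-0.08,"dy":0.0,"dz":0,"wx":0,"wy":0,"wz":0,"hand":20},
])

```text
clock: 10.85
eef_pos: [0.5068, 0.0161, 0.0541]
tool_rot: [0.103, 0.995, -0.0, 0.0]
ft_force: [1.0, -0.7, 0.4]
grip_width: 0.0247
grasp_force: 59.3
```

Emit:
drive_tool([
  {"dx":-0.03,"dy":0.0,"dz":0,"wx":0,"wy":0,"wz":0,"hand":20},
  {"dx":-0.06,"dy":0.0,"dz":0,"wx":0,"wy":0,"wz":0,"hand":20},
  {"dx":-0.06,"dy":0.0,"dz":0,"wx":0,"wy":0,"wz":0,"hand":20},
  {"dx":-0.06,"dy":0.0,"dz":0,"wx":0,"wy":0,"wz":0,"hand":20},
])

```text
clock: 11.25
eef_pos: [0.5092, 0.0156, 0.0539]
tool_rot: [0.103, 0.995, 0.0, -0.0]
ft_force: [-1.2, 0.5, 1.5]
grip_width: 0.0246
grasp_force: 59.3
```

Emit:
drive_tool([
  {"dx":-0.02,"dy":0.0,"dz":0,"wx":0,"wy":0,"wz":0,"hand":20},
  {"dx":-0.04,"dy":0.0,"dz":0,"wx":0,"wy":0,"wz":0,"hand":20},
  {"dx":-0.04,"dy":0.0,"dz":0,"wx":0,"wy":0,"wz":0,"hand":20},
  {"dx":-0.04,"dy":0.0,"dz":0,"wx":0,"wy":0,"wz":0,"hand":20},
])

```text
clock: 11.65
eef_pos: [0.5108, 0.0153, 0.0539]
tool_rot: [0.103, 0.995, 0.0, -0.001]
ft_force: [-3.6, 1.1, 3.9]
grip_width: 0.0248
grasp_force: 59.3
```

Plunger contact, about 3.7 N.

Emit:
drive_tool([
  {"dx":-0.02,"dy":0.0,"dz":0,"wx":0,"wy":0,"wz":0,"hand":20},
  {"dx":-0.04,"dy":0.0,"dz":0,"wx":0,"wy":0,"wz":0,"hand":20},
  {"dx":-0.04,"dy":0.0,"dz":0,"wx":0,"wy":0,"wz":0,"hand":20},
  {"dx":-0.04,"dy":0.0,"dz":0,"wx":0,"wy":0,"wz":0,"hand":20},
])

```text
clock: 12.05
eef_pos: [0.5128, 0.0148, 0.054]
tool_rot: [0.103, 0.995, 0.0, -0.001]
ft_force: [-5.0, 1.6, 3.8]
grip_width: 0.0248
grasp_force: 59.4
```

Emit:
drive_tool([
  {"dx":-0.015,"dy":0.0,"dz":0,"wx":0,"wy":0,"wz":0,"hand":20},
  {"dx":-0.03,"dy":0.0,"dz":0,"wx":0,"wy":0,"wz":0,"hand":20},
  {"dx":-0.03,"dy":0.0,"dz":0,"wx":0,"wy":0,"wz":0,"hand":20},
  {"dx":-0.03,"dy":0.0,"dz":0,"wx":0,"wy":0,"wz":0,"hand":20},
])

```text
clock: 12.45
eef_pos: [0.5137, 0.0146, 0.0539]
tool_rot: [0.103, 0.995, 0.0, -0.001]
ft_force: [-6.7, 0.5, 5.9]
grip_width: 0.0243
grasp_force: 59.4
```

Emit:
drive_tool([
  {"dx":-0.015,"dy":0.0,"dz":-0.01,"wx":0,"wy":0,"wz":0,"hand":20},
  {"dx":-0.03,"dy":0.0,"dz":-0.01,"wx":0,"wy":0,"wz":0,"hand":20},
  {"dx":-0.03,"dy":0.0,"dz":-0.01,"wx":0,"wy":0,"wz":0,"hand":20},
  {"dx":-0.03,"dy":0.0,"dz":-0.01,"wx":0,"wy":0,"wz":0,"hand":20},
])

```text
clock: 12.85
eef_pos: [0.5148, 0.0144, 0.054]
tool_rot: [0.103, 0.995, 0.0, -0.002]
ft_force: [-5.8, 1.3, 2.8]
grip_width: 0.0244
grasp_force: 59.2
```

Emit:
drive_tool([
  {"dx":-0.015,"dy":0.0,"dz":0,"wx":0,"wy":0,"wz":0,"hand":20},
  {"dx":-0.03,"dy":0.0,"dz":0,"wx":0,"wy":0,"wz":0,"hand":20},
  {"dx":-0.03,"dy":0.0,"dz":0,"wx":0,"wy":0,"wz":0,"hand":20},
  {"dx":-0.03,"dy":0.0,"dz":0,"wx":0,"wy":0,"wz":0,"hand":20},
])

```text
clock: 13.25
eef_pos: [0.5158, 0.0141, 0.054]
tool_rot: [0.103, 0.995, 0.0, -0.002]
ft_force: [-6.4, 1.3, 4.0]
grip_width: 0.0249
grasp_force: 59.2
```

Emit:
drive_tool([
  {"dx":-0.015,"dy":0.0,"dz":0,"wx":0,"wy":0,"wz":0,"hand":20},
  {"dx":-0.03,"dy":0.0,"dz":0,"wx":0,"wy":0,"wz":0,"hand":20},
  {"dx":-0.03,"dy":0.0,"dz":0,"wx":0,"wy":0,"wz":0,"hand":20},
  {"dx":-0.03,"dy":0.0,"dz":0,"wx":0,"wy":0,"wz":0,"hand":20},
])

```text
clock: 13.65
eef_pos: [0.5169, 0.0139, 0.054]
tool_rot: [0.103, 0.995, 0.0, -0.002]
ft_force: [-8.1, 1.7, 5.9]
grip_width: 0.0245
grasp_force: 59.3
```

Emit:
drive_tool([
  {"dx":-0.01,"dy":0.0,"dz":0,"wx":0,"wy":0,"wz":0,"hand":20},
  {"dx":-0.02,"dy":0.0,"dz":0,"wx":0,"wy":0,"wz":0,"hand":20},
  {"dx":-0.02,"dy":0.0,"dz":0,"wx":0,"wy":0,"wz":0,"hand":20},
  {"dx":-0.02,"dy":0.0,"dz":0,"wx":0,"wy":0,"wz":0,"hand":20},
])

```text
clock: 14.05
eef_pos: [0.5173, 0.0138, 0.054]
tool_rot: [0.103, 0.995, 0.0, -0.003]
ft_force: [-9.2, 2.2, 7.1]
grip_width: 0.0245
grasp_force: 59.3
```

Force is rising steeply (about 3 N/mm), so this is the plunger's hard stop. I'll check the latch by easing back slightly while still gripping.

Emit:
drive_tool([
  {"dx":0.03,"dy":0.0,"dz":0,"wx":0,"wy":0,"wz":0,"hand":20},
  {"dx":0.06,"dy":0.0,"dz":-0.01,"wx":0,"wy":0,"wz":0,"hand":20},
  {"dx":0.09,"dy":0.0,"dz":-0.01,"wx":0,"wy":0,"wz":0,"hand":20},
  {"dx":0.09,"dy":0.0,"dz":-0.01,"wx":0,"wy":0,"wz":0,"hand":20},
  {"dx":0.09,"dy":0.0,"dz":-0.01,"wx":0,"wy":0,"wz":0,"hand":20},
])

```text
clock: 14.55
eef_pos: [0.5144, 0.0145, 0.054]
tool_rot: [0.103, 0.995, 0.0, -0.002]
ft_force: [-5.3, 2.7, -0.3]
grip_width: 0.0248
grasp_force: 59.1
```

Emit:
drive_tool([
  {"dx":0.03,"dy":0.0,"dz":0,"wx":0,"wy":0,"wz":0,"hand":20},
  {"dx":0.05,"dy":0.0,"dz":0,"wx":0,"wy":0,"wz":0,"hand":20},
  {"dx":0.05,"dy":0.0,"dz":0,"wx":0,"wy":0,"wz":0,"hand":20},
  {"dx":0.05,"dy":0.0,"dz":0,"wx":0,"wy":0,"wz":0,"hand":20},
])

```text
clock: 14.95
eef_pos: [0.5137, 0.0146, 0.055]
tool_rot: [0.103, 0.995, -0.0, 0.0]
ft_force: [-2.3, -0.9, -2.9]
grip_width: 0.0249
grasp_force: 59.0
```

Emit:
drive_tool([
  {"dx":0.02,"dy":0.0,"dz":0,"wx":0,"wy":0,"wz":0,"hand":20},
  {"dx":0.03,"dy":0.0,"dz":0,"wx":0,"wy":0,"wz":0,"hand":20},
  {"dx":0.03,"dy":0.0,"dz":0.01,"wx":0,"wy":0,"wz":0,"hand":20},
  {"dx":0.03,"dy":0.0,"dz":0.01,"wx":0,"wy":0,"wz":0,"hand":20},
])

```text
clock: 15.35
eef_pos: [0.5133, 0.0148, 0.0553]
tool_rot: [0.103, 0.995, -0.0, 0.001]
ft_force: [1.7, -0.5, -2.5]
grip_width: 0.0248
grasp_force: 59.1
```

The force reversed to a pull while the position held, so the catch has snapped. I'll neutralise the load, release and lift away.

Emit:
drive_tool([
  {"dx":-0.01,"dy":0,"dz":0.01,"wx":0,"wy":0,"wz":0,"hand":20},
  {"dx":-0.01,"dy":0,"dz":0.01,"wx":0,"wy":0,"wz":0,"hand":26},
  {"dx":-0.01,"dy":0,"dz":0.01,"wx":0,"wy":0,"wz":0,"hand":32},
  {"dx":-0.01,"dy":0,"dz":0.01,"wx":0,"wy":0,"wz":0,"hand":42},
  {"dx":-0.01,"dy":0,"dz":0.01,"wx":0,"wy":0,"wz":0,"hand":46},
  {"dx":-0.01,"dy":0,"dz":0.01,"wx":0,"wy":0,"wz":0,"hand":46},
  {"dx":-0.01,"dy":0,"dz":0.01,"wx":0,"wy":0,"wz":0,"hand":46},
  {"dx":0,"dy":0,"dz":-0.2,"wx":0,"wy":0,"wz":0,"hand":46},
  {"dx":0,"dy":0,"dz":-0.5,"wx":0,"wy":0,"wz":0,"hand":46},
  {"dx":0,"dy":0,"dz":-1.0,"wx":0,"wy":0,"wz":0,"hand":46},
  {"dx":0,"dy":0,"dz":-1.7,"wx":0,"wy":0,"wz":0,"hand":46},
  {"dx":0.5,"dy":0,"dz":-2.4,"wx":0,"wy":0,"wz":0,"hand":46},
  {"dx":1.2,"dy":0,"dz":-2.8,"wx":0,"wy":0,"wz":0,"hand":46},
  {"dx":1.2,"dy":0,"dz":-2.8,"wx":0,"wy":0,"wz":0,"hand":46},
])

```text
clock: 16.75
eef_pos: [0.4517, 0.0279, 0.1985]
tool_rot: [0.102, 0.995, 0.001, 0.002]
ft_force: [0.5, 0.0, -0.3]
grip_width: 0.0457
grasp_force: 0.0
```

```bash
python3 - <<'E'
from h import *
np.set_printoptions(precision=4,suppress=True)
K=cam('wrist');im=snap('wrist','w5')[:,:,::-1].copy();s=snap('side','s5')[:,:,::-1]
cv2.imwrite('pics/end.png',np.hstack([cv2.resize(im[60:360,130:390],(390,450)),cv2.resize(s[150:270,180:284],(390,450),interpolation=2)]))
for x in (.008,.0105,.013):print(x,proj(K,st(x,0,.092)))
print(bot.get_obs()['ft_force'],bot.get_obs()['eef_pos'])
E
```

```text
0.008 [258.3652 263.8627]
0.0105 [258.3642 266.4551]
0.013 [258.3632 269.0341]
[ 0.7027  0.0038 -0.4383] [0.4535 0.0275 0.196 ]
```

View pics/end.png

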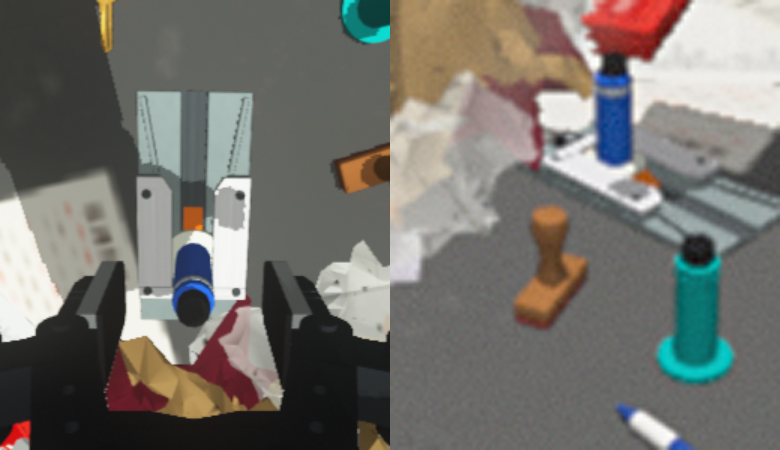

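In the wrist view the whole orange catch (194,220) shows, standing up directly in front of the white flange. The refill is upright in the slot, and the stamp is untouched. Handing in.

```bash
python3 -c "
from workcell import bot
print(bot.job_done())"
```

```text
the job is handed in; nothing more can be done
None
```

The blue refill is docked upright in the stand, held behind the sprung catch, and the job is handed in. Peak push was about 9.5 N and it took about 17 s. I never touched the ink bottle or stamp; the hand-in returned no verdict.

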